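# Roll the tin along the pantry rack and chock it

## Task

Roll the big tin lying on the dowel rack, from dowel to dowel, until it rests in the bay beside the tall wooden peg, without lifting it or letting it roll past that bay. Then slide the upright wooden stop board along the rack until it just touches the tin, leaving the tin in its bay. The tin is thin and dents, so keep every push on it light (never 20 N or more), and leave the jar, the bottle and the small can alone.

Things in the scene. Friction and masses are not known exactly. Their poses are not given: they have to be found in the camera images.
- can: Metal tin with paper band lying across the rack: cylinder 100 mm in diameter, 118 mm long, 0.45 to 0.8 kg, too thick to grasp. Origin at its centre, x axis along the cylinder (and the rack's x); y, z turn as it rolls. It starts in the first bay. Pushed from behind it jams on the next dowel; a tip pressing lightly on its top and moving with the top surface rolls it, one bay per stroke.
- rack: Wooden rack fixed to the table, 172 mm wide (x), 400 mm long (y from -165 to +235 mm). Origin on the table surface on the centre line; z up; y is the rolling direction, from the start bay to the stop board. Two side boards 18 mm thick, 45 mm high, inner faces at x = -68 and +68 mm. Between them six dowels along x, 12 mm in diameter, axes 44 mm apart and nominally 30 mm above the table.
- bay0 (a point): Centre of the first bay: rack x 0, y -100 mm, z 81.5 mm. Dowel axes at rack y -122, -78, -34, 10, 54, 98 mm, bays midway: -100, -56, -12, 32, 76 mm. The dowels are worn and sit up to 2.5 mm too high or low, unmeasured. The tin lies on two dowels only, centre about 81.5 mm up, up to 6 mm off the bay's middle, and climbs about 4.5 mm over a dowel. Contact is stiff: 1 mm is about 8 N.
- peg: The mark: a round wooden peg 14 mm in diameter standing 40 mm tall on the top of the far (+x) side board, exactly beside the centre of the wanted bay (the second, third or fourth one). Flat wooden plugs 3 mm high, which stand at the two other bays, are not marks. Origin at the middle of its foot, 45 mm above the table; axes parallel to the rack's.
- stop_face (a point): Point on the stop board's face that looks at the tin (-y face), at mid length, 81.5 mm above the table. The stop is an upright dark board across the rack, 130 mm long (x), 18 mm thick (from this face 18 mm towards +y), from 52 to 124 mm above the table, on a runner plate that reaches 7 mm before this face and 25 mm behind the rear, 44 to 54 mm above the table.
- stop (a joint): How far the stop board has slid along the rack towards the tin (towards -y), m. Its face is at rack y = 190 mm minus this value; it stays where it is left; sliding friction about 2.5 N; range 0 to 0.20.
- jar: Bystander: standing glass jar, 84 mm in diameter, 150 mm high; origin under its centre.
- sprayer: Bystander: standing amber bottle, 70 mm in diameter, 190 mm high; origin under its centre.
- smallcan: Bystander: standing small can, 74 mm in diameter, 110 mm high; origin under its centre.
There are look-alikes about, which are no part of the job. Leave any orange or pink look-alike of the can alone.

How it is judged:
By the outcome, as a careful person would: the job done as asked, in the order asked, and still so for the second after the job is handed in, with the robot touching nothing.
It also fails if it takes over 72 s, if anything falls off the work surface, if the arm or the gripper's body presses on something with over 40 N, if the wrist force passes 120 N, or if a joint passes its speed limit or range.

## Robot

A 6-joint arm with a two-finger parallel gripper is mounted at the origin on the work surface. World frame = base frame: x ahead of the robot, y to its left, z up, the work surface at z = 0. Lengths are in mm, angles in rad, forces in N, time in s.
With the tool pointing down it reaches from about 275 to 750 mm from the base axis. Payload 10.2 kg.
Tool frame: the origin (TCP) lies at the very end of the fingers, on their centre line; the grasp point (between the pads) lies 19 mm behind it; x points along the fingers, y is the direction in which the jaws open and shut, and the axes are right-handed (so a half turn about x gives the same grasp; the last joint's range is limited). The gripper opens to 85 mm and grips with 20 to 120 N. Pads are 22 mm wide; open, the fingers measure 114 mm over their backs; the gripper's body (76 mm by 85 mm) begins 54 mm behind the grasp point. The pads swing forward as they close: fully open they stand 13 mm farther back than shut.
Start: joints at [0.916, 0.313, 1.498, -0, 1.331, -0.223], TCP at [219.729, 476.813, 231.294] pointing down, gripper open.
Joint ranges: [-2.94, 2.94], [-0.97, 2.17], [0.19, 2.56], [-1.23, 4.37], [0.02, 3.11], [-2.88, 2.88]. Speed limits (rad/s): [2.39, 2.39, 3.01, 3.14, 3.14, 3.14].

## Interface

Orientations are given as a unit quaternion [w, x, y, z].
In Python, from rig import ctrl, viewer, finish_job gives the robot as it stands.
- The arm moves only by the tool carry_out, never from a script. Its argument "targets" is a list of rows, each an object of numbers: "x", "y", "z": the shift along the world's x, y, z in m; "ax", "ay", "az": the turn, a rotation vector about the world's x, y, z in rad; "hand": the opening, from -1 (shut) to 1 (fully open). A call has 1 to 5 rows; each row is the pose to reach, as a shift and turn from the pose commanded when the call began; what a row does not reach only later rows make up. A row lasts 1/8 s, in which the tool goes at most 62.5 mm and 10.7 degrees, less where a joint would pass 70% of its speed; a pose out of reach is approached as far as the arm can. A call with a gripper value outside its range is refused whole. The fingers move at their own pace and stop on an object; "grip_force" is the grip in N (left out, the last holds). Time passes only in rows, so rows that repeat a pose let the fingers close. It gives the time, the measured TCP pose, the force and the opening at its end, in the units of the state.
- ctrl.sense(): the state, without advancing time (a new reading comes with each control period).
- viewer.capture(name): name is "side" or "top"; returns the picture (384x512x3 uint8, blue, green, red); there is no depth.
- viewer.camera_info(name): a dict with "fx", "fy", "cx", "cy" (pixels), "R" (3x3) and "t" (3): a world point X has camera coordinates R X + t. Camera axes: x right, y down, z forward; pixel columns grow to the right and rows downward; lengths in mm; the calibration is good to about 2 mm. A picture is of the moment at which its call begins. camera_info takes no time and is no camera call.
- finish_job(): hands the job in, once; it reports no verdict.
The state is a dict: "time_s": time; "joints": joint angles; "dq": joint speeds; "tau": joint torques, N m; "eef_pos": TCP position; "ee_rot": TCP orientation; "force": force on the tool from outside, world axes, zero at the start; "wrist_torque": the same for the moment, N m; "grip_width": opening from 0.0 (shut) to 1.0 (fully open).
Only numpy, scipy, OpenCV 4.12 (cv2) and the standard library are available. Lean on these libraries where they do the work, as an engineer would, in place of code of your own. Each camera call takes 0.05 s, during which the arm holds its last target. There are 200 camera calls.

## Working session

There is one attempt and no reset: what is moved stays moved. The work goes in short steps, Python scripts to look and compute and a tool call to move; the robot and the scene stay as the last step left them, time stands still between calls to the robot, and variables do not carry over. Pictures are saved under pics/ and viewed, about 8 in all and at most 12, crops included, and the job is handed in when it is done.

Besides the shell and the picture viewer there is one more tool, called after ">>>" as name(argument=value, ...), one argument or row to a line, values as JSON. carry_out: Moves the arm, as the interface text tells. Its arguments: {"type":"object","properties":{"targets":{"type":"array"},"grip_force":{"type":"number"}},"required":["targets"]}

```bash
mkdir -p pics; ls
python3 - <<'E'
from rig import ctrl, viewer
import cv2,numpy as np
for n in("top","side"):
    cv2.imwrite(f"pics/{n}0.png",viewer.capture(n)); i=viewer.camera_info(n); print(n,i)
print(ctrl.sense())
E
```

```text
pics
top {'fx': 448.70795983150697, 'fy': 448.70795983150697, 'cx': 267.4217941108616, 'cy': 194.14095817145318, 'R': array([[ 2.77041552e-02, -9.99616025e-01,  5.31841680e-04],
       [-9.95901522e-01, -2.76470256e-02, -8.61150454e-02],
       [ 8.60966831e-02,  1.85608264e-03, -9.96285058e-01]]), 't': array([   9.68026746,  539.28769191, 1301.46706786])}
side {'fx': 487.0137398841857, 'fy': 487.0137398841857, 'cx': 265.97283955816334, 'cy': 192.51010006540318, 'R': array([[ 0.81796031, -0.57523947,  0.00636282],
       [-0.38675773, -0.55806972, -0.73415029],
       [ 0.42586312,  0.59804492, -0.67895719]]), 't': array([-428.85554592,  272.98697477, 1010.34950705])}
{'time_s': 0.1, 'joints': array([ 9.15632356e-01,  3.13367078e-01,  1.49836932e+00, -4.83515575e-06,
        1.33104611e+00, -2.23413916e-01]), 'dq': array([ 0.00057104,  0.00050794, -0.00254446, -0.00068346, -0.00066897,
       -0.00141817]), 'tau': array([ 2.41631235e-03, -4.12894428e+01, -2.60141695e+01, -1.85032013e-04,
        3.08378687e-03,  7.83529146e-06]), 'eef_pos': array([219.55740785, 476.61501552, 230.80302817]), 'ee_rot': array([ 0.69051692,  0.15108198,  0.69087174, -0.15184487]), 'force': array([0.46267811, 0.68598256, 0.00203449]), 'wrist_torque': array([0.02223955, 0.00067615, 0.06233318]), 'grip_width': 1.0004361581768428}
```

View pics/top0.png

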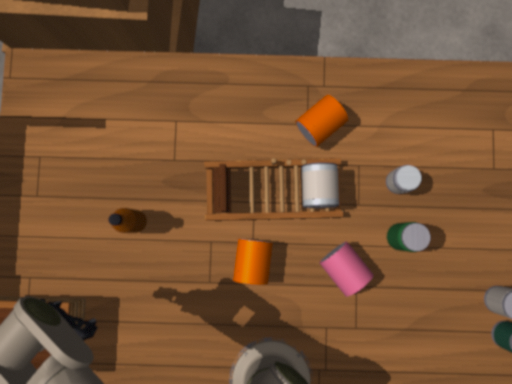

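View pics/side0.png

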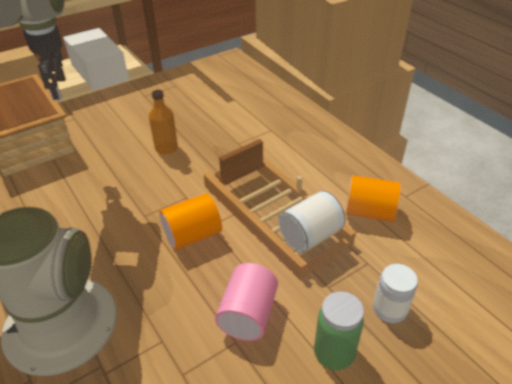

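The top view shows the rack from about (207,165) to (343,215), with the white tin at (320,186) and the stop board at (218,190). It rolls to image left, which is roughly world +y. The side view shows the peg near (299,183). I'll zoom in on both.

Run:
```python
import cv2,numpy as np
a=cv2.imread("pics/top0.png")[150:230,195:355]; b=cv2.imread("pics/side0.png")[130:280,195:355]
a=cv2.resize(a,None,fx=5,fy=5,interpolation=cv2.INTER_CUBIC)
cv2.imwrite("pics/topz.png",a)
cv2.imwrite("pics/sidez.png",cv2.resize(b,None,fx=4,fy=4,interpolation=cv2.INTER_CUBIC)[:600])
```

```text
(no output)
```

View pics/topz.png

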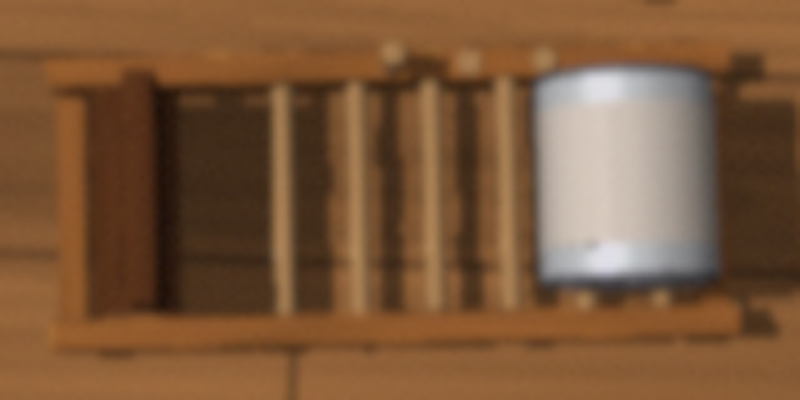

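View pics/sidez.png

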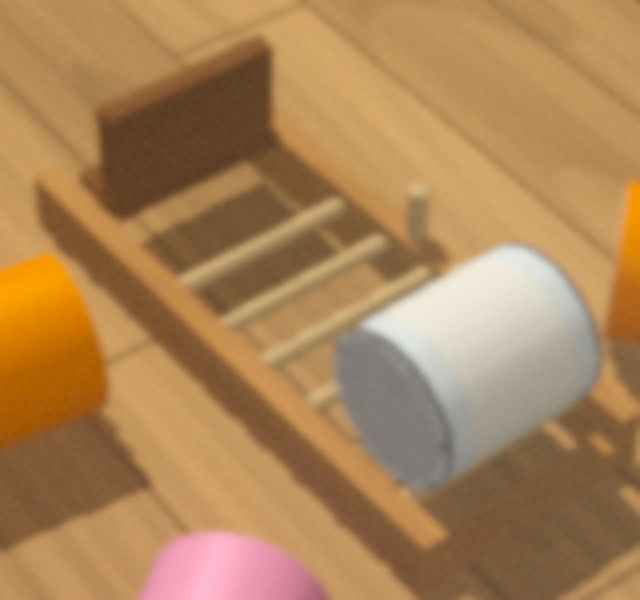

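The zoom shows three marks on the far board. The tall one, with a shadow, is at top-zoom (393,55), midway between the dowels at 357 (y=54) and 431 (y=10), so it stands at the fourth bay (y=+32). The flat plugs are at 468 and 543. That means three strokes. Next I'll measure the rack frame.

```bash
cat > h.py <<'E'
import numpy as np, cv2
from rig import ctrl, viewer
def ray(n,u,v,z):
    i=viewer.camera_info(n);R,t=i["R"],i["t"];c=-R.T@t
    d=R.T@np.array([(u-i["cx"])/i["fx"],(v-i["cy"])/i["fy"],1]);return c+d*(z-c[2])/d[2]
def proj(n,X):
    i=viewer.camera_info(n);p=i["R"]@np.asarray(X,float)+i["t"];return p[:2]/p[2]*i["fx"]+[i["cx"],i["cy"]]
E
python3 - <<'E'
from h import *
z=lambda p:((p[0]+.5)/5-.5+195,(p[1]+.5)/5-.5+150)
s=lambda p:((p[0]+.5)/4-.5+195,(p[1]+.5)/4-.5+130)
T=lambda *p,h=45:ray("top",*z(p),h)
S=lambda *p,h=45:ray("side",*s(p),h)
for n,p in dict(nl=(52,320),nr=(742,301),fl=(48,62),fr=(735,48)).items(): print(n,T(*p).round(1))
for n,x,y0,y1 in(("98",282,85,312),("54",357,82,310),("10",431,80,308),("-34",507,78,306)): print(n,T(x-1,y0,h=36).round(1),T(x+3,y1,h=36).round(1))
print("stop top front edge",T(154,72,h=124).round(1),T(156,312,h=124).round(1))
print("peg",T(393,52,h=85),T(468,61,h=48),T(543,56,h=48))
print("side: nearL",S(40,182),"nearR",S(445,535),"pegfoot",S(417,236))
print("side stop top",S(262,40,h=124),S(103,108,h=124))
for c in ((537,85),(540,280),(716,70),(718,280)): print("tin edge",T(*c,h=85))
# tin mask
a=cv2.imread("pics/top0.png");h=cv2.cvtColor(a,cv2.COLOR_BGR2HSV);m=((h[...,1]<70)&(h[...,2]>120)).astype(np.uint8);m[:, :290]=0;m[:150]=0;m[230:]=0;m[:,350:]=0
c=max(cv2.findContours(m,0,1)[0],key=cv2.contourArea);r=cv2.minAreaRect(c);print(r)
print("tin",ray("top",*r[0],100))
E
```

```text
nl [475.4 203.5  45. ]
nr [ 497.5 -195.4   45. ]
fl [626.  211.8  45. ]
fr [ 645.4 -189.4   45. ]
98 [617.6  75.7  36. ] [484.2  69.2  36. ]
54 [620.6  31.7  36. ] [486.6  25.6  36. ]
10 [623.  -11.8  36. ] [489.  -17.5  36. ]
-34 [625.4 -56.4  36. ] [491.4 -61.8  36. ]
stop top front edge [609.9 142.  124. ] [478.3 136.2 124. ]
peg [630.97080583  10.84129355  85.        ] [632.95090477 -33.34449597  48.        ] [637.11059719 -76.99628037  48.        ]
side: nearL [460.89084631 193.17257695  45.        ] nearR [ 495.42855416 -193.66275219   45.        ] pegfoot [633.72401481   8.71447314  45.        ]
side stop top [610.86373727 151.11178314 124.        ] [488.2334288  149.19696422 124.        ]
tin edge [614.3746983  -71.11453103  85.        ]
tin edge [503.93183584 -75.12734035  85.        ]
tin edge [ 625.75947696 -172.25255531   85.        ]
tin edge [ 506.70486755 -175.06671588   85.        ]
((318.0608215332031, 183.838134765625), (42.274532318115234, 31.649139404296875), 87.39744567871094)
tin [ 564.89913613 -115.75924849  100.        ]
```

Run:
```python
from h import *
from scipy.spatial.transform import Rotation as R
q=ctrl.sense()["ee_rot"];r=R.from_quat([q[1],q[2],q[3],q[0]]);print(r.as_matrix().round(3))
a=np.arctan2(*r.as_matrix()[[1,0],1]);print("tool y yaw deg",np.degrees(a))
for g in(3.1,183.1): print("turn az",(np.radians(g)-a+np.pi)%(2*np.pi)-np.pi)
ey=np.array([-.053,.9986]);o=np.array([556.2,-25])
for y in(-100,-56,-12,32,76): print(y,o+ey*y)
print("bottle", ray("top",117,220,190), ray("top",131,228,0))
# tip path relative to bay centre start; point contact theta0=0
for t0 in(0,):
  for p in np.radians(np.arange(-23.1,24,4.62)):
    th=np.radians(t0)+1.12*(p+np.radians(23.1));print(np.degrees(p).round(1),(56*np.sin(p)+22+50*np.sin(th)).round(1),(56*np.cos(p)+30+50*np.cos(th)).round(1),(56*np.sin(p)+22).round(1))
```

```text
[[-0.001  0.418  0.908]
 [-0.001  0.908 -0.418]
 [-1.    -0.001 -0.   ]]
tool y yaw deg 65.2626186522243
turn az -1.0849423671429541
turn az 2.056650286446839
-100 [ 561.5  -124.86]
-56 [559.168  -80.9216]
-12 [556.836  -36.9832]
32 [554.504    6.9552]
76 [552.172   50.8936]
bottle [447.11278271 408.32108197 190.        ] [428.13722003 428.84337457   0.        ]
-23.1 0.0 131.5 0.0
-18.5 8.8 132.9 4.2
-13.9 17.6 133.6 8.6
-9.2 26.4 133.4 13.0
-4.6 35.2 132.6 17.5
0.0 43.8 131.0 22.0
4.6 52.3 128.7 26.5
9.2 60.5 125.6 31.0
13.9 68.5 121.9 35.4
18.5 76.1 117.5 39.8
23.1 83.2 112.5 44.0
```

>>> carry_out(
  targets=[
    {"x":0.03,"y":-0.054,"z":0,"az":-0.1,"hand":-1},
    {"x":0.06,"y":-0.108,"az":-0.2,"hand":-1},
    {"x":0.09,"y":-0.162,"az":-0.3,"hand":-1},
    {"x":0.12,"y":-0.216,"az":-0.4,"hand":-1},
    {"x":0.15,"y":-0.27,"az":-0.5,"hand":-1},
  ],
)

```text
invalid input at $.targets[0]: expected keys x, y, z, ax, ay, az, hand
```

>>> carry_out(
  targets=[
    {"x":0.03,"y":-0.054,"z":0,"az":-0.1,"hand":-1},
    {"x":0.06,"y":-0.108,"az":-0.2,"hand":-1},
    {"x":0.09,"y":-0.162,"az":-0.3,"hand":-1},
    {"x":0.12,"y":-0.216,"az":-0.4,"hand":-1},
    {"x":0.15,"y":-0.27,"az":-0.5,"hand":-1},
  ],
)

```text
invalid input at $.targets[0]: expected keys x, y, z, ax, ay, az, hand
```

>>> carry_out(
  targets=[
    {"x":0.041,"y":-0.051,"z":-0.03,"az":-0.085,"hand":-1},
    {"x":0.041,"y":-0.051,"z":-0.06,"az":-0.085,"hand":-1},
    {"x":0.041,"y":-0.051,"z":-0.081,"az":-0.085,"hand":-1},
    {"x":0.041,"y":-0.051,"z":-0.081,"az":-0.085,"hand":-1},
  ],
)

```text
invalid input at $.targets[0]: expected keys x, y, z, ax, ay, az, hand
```

All keys are required.

>>> carry_out(
  targets=[
    {"x":0.03,"y":-0.054,"z":0,"ax":0,"ay":0,"az":-0.1,"hand":-1},
    {"x":0.06,"y":-0.108,"z":0,"ax":0,"ay":0,"az":-0.2,"hand":-1},
    {"x":0.09,"y":-0.162,"z":0,"ax":0,"ay":0,"az":-0.3,"hand":-1},
    {"x":0.12,"y":-0.216,"z":0,"ax":0,"ay":0,"az":-0.4,"hand":-1},
    {"x":0.15,"y":-0.27,"z":0,"ax":0,"ay":0,"az":-0.5,"hand":-1},
  ],
)

```text
time_s: 0.72
eef_pos: [370.2, 205.0, 231.3]
ee_rot: [0.631, 0.319, 0.631, -0.319]
force: [1.0, -0.0, 0.3]
grip_width: 0.0
```

>>> carry_out(
  targets=[
    {"x":0.03,"y":-0.054,"z":0,"ax":0,"ay":0,"az":-0.1,"hand":-1},
    {"x":0.06,"y":-0.108,"z":0,"ax":0,"ay":0,"az":-0.2,"hand":-1},
    {"x":0.09,"y":-0.162,"z":0,"ax":0,"ay":0,"az":-0.3,"hand":-1},
    {"x":0.12,"y":-0.216,"z":0,"ax":0,"ay":0,"az":-0.4,"hand":-1},
    {"x":0.15,"y":-0.27,"z":0,"ax":0,"ay":0,"az":-0.5,"hand":-1},
  ],
)

```text
time_s: 1.35
eef_pos: [520.3, -65.2, 231.1]
ee_rot: [0.533, 0.465, 0.533, -0.465]
force: [1.1, 0.1, 0.2]
grip_width: 0.002
```

>>> carry_out(
  targets=[
    {"x":0.041,"y":-0.051,"z":0,"ax":0,"ay":0,"az":-0.085,"hand":-1},
    {"x":0.041,"y":-0.051,"z":-0.03,"ax":0,"ay":0,"az":-0.085,"hand":-1},
    {"x":0.041,"y":-0.051,"z":-0.06,"ax":0,"ay":0,"az":-0.085,"hand":-1},
    {"x":0.041,"y":-0.051,"z":-0.081,"ax":0,"ay":0,"az":-0.085,"hand":-1},
    {"x":0.041,"y":-0.051,"z":-0.081,"ax":0,"ay":0,"az":-0.085,"hand":-1},
  ],
)

```text
time_s: 1.98
eef_pos: [559.9, -113.9, 148.8]
ee_rot: [0.512, 0.486, 0.515, -0.487]
force: [0.2, 0.4, 0.5]
grip_width: -0.001
```

>>> carry_out(
  targets=[
    {"x":0,"y":0,"z":-0.008,"ax":0,"ay":0,"az":0,"hand":-1},
    {"x":0,"y":0,"z":-0.013,"ax":0,"ay":0,"az":0,"hand":-1},
    {"x":0,"y":0,"z":-0.0145,"ax":0,"ay":0,"az":0,"hand":-1},
    {"x":0,"y":0,"z":-0.0145,"ax":0,"ay":0,"az":0,"hand":-1},
  ],
)

```text
time_s: 2.48
eef_pos: [560.8, -114.2, 136.0]
ee_rot: [0.513, 0.486, 0.513, -0.486]
force: [-0.2, -0.4, -0.0]
grip_width: -0.004
```

Run:
```python
from h import *
b=viewer.capture("side")[130:280,195:355]
cv2.imwrite("pics/s2.png",cv2.resize(b,None,fx=4,fy=4,interpolation=cv2.INTER_CUBIC)[:600])
```

```text
(no output)
```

View pics/s2.png

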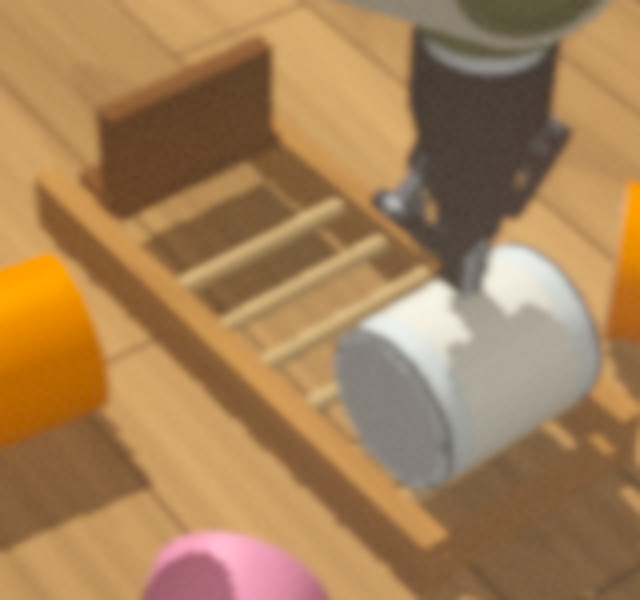

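The tip is just above the tin's top, slightly ahead of its centre line, near (468,285). I'll go down in small steps until it touches.

>>> carry_out(
  targets=[
    {"x":0,"y":0,"z":-0.001,"ax":0,"ay":0,"az":0,"hand":-1},
    {"x":0,"y":0,"z":-0.0015,"ax":0,"ay":0,"az":0,"hand":-1},
    {"x":0,"y":0,"z":-0.0015,"ax":0,"ay":0,"az":0,"hand":-1},
  ],
)

```text
time_s: 2.9
eef_pos: [560.7, -114.2, 134.3]
ee_rot: [0.513, 0.486, 0.513, -0.486]
force: [-0.6, -0.2, 0.0]
grip_width: 0.002
```

>>> carry_out(
  targets=[
    {"x":0,"y":0,"z":-0.001,"ax":0,"ay":0,"az":0,"hand":-1},
    {"x":0,"y":0,"z":-0.0015,"ax":0,"ay":0,"az":0,"hand":-1},
    {"x":0,"y":0,"z":-0.0015,"ax":0,"ay":0,"az":0,"hand":-1},
  ],
)

```text
time_s: 3.28
eef_pos: [560.7, -114.2, 132.7]
ee_rot: [0.513, 0.486, 0.513, -0.486]
force: [-0.4, -1.0, -0.4]
grip_width: -0.001
```

>>> carry_out(
  targets=[
    {"x":0,"y":0,"z":-0.001,"ax":0,"ay":0,"az":0,"hand":-1},
    {"x":0,"y":0,"z":-0.0012,"ax":0,"ay":0,"az":0,"hand":-1},
    {"x":0,"y":0,"z":-0.0012,"ax":0,"ay":0,"az":0,"hand":-1},
  ],
)

```text
time_s: 3.65
eef_pos: [560.7, -114.2, 131.5]
ee_rot: [0.513, 0.486, 0.513, -0.486]
force: [0.3, -0.9, 0.8]
grip_width: 0.001
```

>>> carry_out(
  targets=[
    {"x":0,"y":0,"z":-0.0005,"ax":0,"ay":0,"az":0,"hand":-1},
    {"x":0,"y":0,"z":-0.001,"ax":0,"ay":0,"az":0,"hand":-1},
    {"x":0,"y":0,"z":-0.001,"ax":0,"ay":0,"az":0,"hand":-1},
  ],
)

```text
time_s: 4.03
eef_pos: [560.7, -114.2, 130.6]
ee_rot: [0.513, 0.486, 0.513, -0.486]
force: [0.3, -0.6, 0.5]
grip_width: 0.002
```

>>> carry_out(
  targets=[
    {"x":0,"y":0,"z":-0.0005,"ax":0,"ay":0,"az":0,"hand":-1},
    {"x":0,"y":0,"z":-0.001,"ax":0,"ay":0,"az":0,"hand":-1},
    {"x":0,"y":0,"z":-0.001,"ax":0,"ay":0,"az":0,"hand":-1},
  ],
)

```text
time_s: 4.4
eef_pos: [560.9, -114.3, 130.3]
ee_rot: [0.514, 0.486, 0.513, -0.486]
force: [-2.2, 0.7, 7.1]
grip_width: 0.001
```

Contact: about 7 N. Now the stroke, following the surface and watching the force.

>>> carry_out(
  targets=[
    {"x":-0.0001,"y":0.003,"z":0.0005,"ax":0,"ay":0,"az":0,"hand":-1},
    {"x":-0.0003,"y":0.006,"z":0.001,"ax":0,"ay":0,"az":0,"hand":-1},
  ],
)

```text
time_s: 4.65
eef_pos: [560.6, -108.4, 131.1]
ee_rot: [0.514, 0.486, 0.513, -0.486]
force: [-2.5, -1.1, 4.6]
grip_width: -0.0
```

>>> carry_out(
  targets=[
    {"x":-0.0002,"y":0.003,"z":0.0002,"ax":0,"ay":0,"az":0,"hand":-1},
    {"x":-0.0003,"y":0.006,"z":0.0005,"ax":0,"ay":0,"az":0,"hand":-1},
  ],
)

```text
time_s: 4.9
eef_pos: [560.3, -102.2, 131.6]
ee_rot: [0.514, 0.486, 0.513, -0.486]
force: [-1.3, -1.8, 5.2]
grip_width: -0.004
```

>>> carry_out(
  targets=[
    {"x":-0.0002,"y":0.004,"z":0.0002,"ax":0,"ay":0,"az":0,"hand":-1},
    {"x":-0.0004,"y":0.008,"z":0.0002,"ax":0,"ay":0,"az":0,"hand":-1},
  ],
)

```text
time_s: 5.15
eef_pos: [559.8, -94.1, 131.7]
ee_rot: [0.514, 0.486, 0.513, -0.486]
force: [-1.3, -0.7, 5.5]
grip_width: -0.001
```

Run:
```python
from h import *
b=viewer.capture("side")[130:280,195:355]
cv2.imwrite("pics/s3.png",cv2.resize(b,None,fx=4,fy=4,interpolation=cv2.INTER_CUBIC)[:600])
```

```text
(no output)
```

View pics/s3.png

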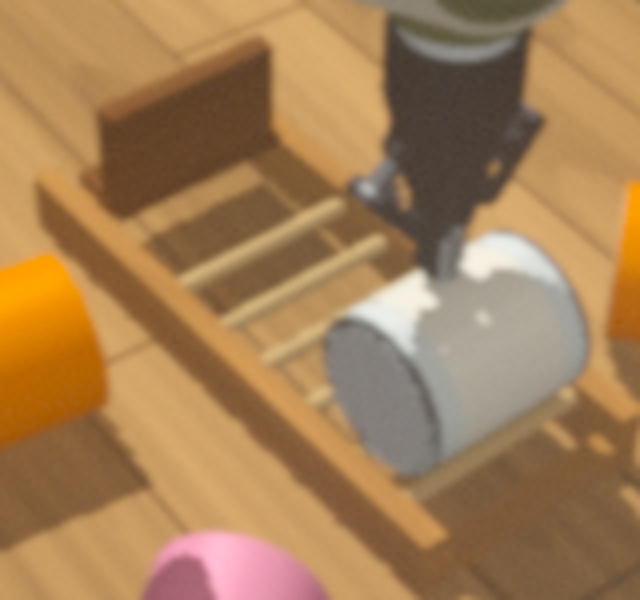

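The tin is rolling: its end face has moved about 12 zoom px and the first dowel is now visible. Continuing.

>>> carry_out(
  targets=[
    {"x":-0.0002,"y":0.004,"z":-0.0001,"ax":0,"ay":0,"az":0,"hand":-1},
    {"x":-0.0004,"y":0.008,"z":-0.0004,"ax":0,"ay":0,"az":0,"hand":-1},
  ],
)

```text
time_s: 5.45
eef_pos: [559.4, -85.9, 131.2]
ee_rot: [0.513, 0.486, 0.513, -0.486]
force: [-1.3, 0.1, 4.9]
grip_width: 0.0
```

>>> carry_out(
  targets=[
    {"x":-0.0002,"y":0.004,"z":-0.0003,"ax":0,"ay":0,"az":0,"hand":-1},
    {"x":-0.0004,"y":0.008,"z":-0.0008,"ax":0,"ay":0,"az":0,"hand":-1},
  ],
)

```text
time_s: 5.7
eef_pos: [558.9, -77.8, 130.1]
ee_rot: [0.513, 0.486, 0.513, -0.486]
force: [-1.4, 0.7, 4.0]
grip_width: -0.002
```

>>> carry_out(
  targets=[
    {"x":-0.0002,"y":0.004,"z":-0.0007,"ax":0,"ay":0,"az":0,"hand":-1},
    {"x":-0.0004,"y":0.008,"z":-0.0016,"ax":0,"ay":0,"az":0,"hand":-1},
  ],
)

```text
time_s: 5.95
eef_pos: [558.5, -69.8, 128.3]
ee_rot: [0.513, 0.486, 0.513, -0.486]
force: [0.3, 0.2, 2.6]
grip_width: 0.001
```

>>> carry_out(
  targets=[
    {"x":-0.0002,"y":0.004,"z":-0.0013,"ax":0,"ay":0,"az":0,"hand":-1},
    {"x":-0.0004,"y":0.008,"z":-0.0027,"ax":0,"ay":0,"az":0,"hand":-1},
  ],
)

```text
time_s: 6.2
eef_pos: [558.1, -61.8, 125.8]
ee_rot: [0.513, 0.486, 0.513, -0.486]
force: [-0.7, 0.8, 4.9]
grip_width: -0.0
```

>>> carry_out(
  targets=[
    {"x":-0.0002,"y":0.004,"z":-0.0014,"ax":0,"ay":0,"az":0,"hand":-1},
    {"x":-0.0004,"y":0.008,"z":-0.003,"ax":0,"ay":0,"az":0,"hand":-1},
  ],
)

```text
time_s: 6.45
eef_pos: [557.7, -53.8, 122.7]
ee_rot: [0.513, 0.486, 0.513, -0.486]
force: [-0.3, 1.9, 4.1]
grip_width: 0.001
```

>>> carry_out(
  targets=[
    {"x":-0.0002,"y":0.004,"z":-0.0017,"ax":0,"ay":0,"az":0,"hand":-1},
    {"x":-0.0004,"y":0.008,"z":-0.0036,"ax":0,"ay":0,"az":0,"hand":-1},
  ],
)

```text
time_s: 6.7
eef_pos: [557.2, -45.9, 118.9]
ee_rot: [0.513, 0.486, 0.513, -0.486]
force: [1.4, 1.6, 1.9]
grip_width: 0.002
```

Run:
```python
from h import *
b=viewer.capture("side")[130:280,195:355]
cv2.imwrite("pics/s4.png",cv2.resize(b,None,fx=4,fy=4,interpolation=cv2.INTER_CUBIC)[:600])
```

```text
(no output)
```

View pics/s4.png

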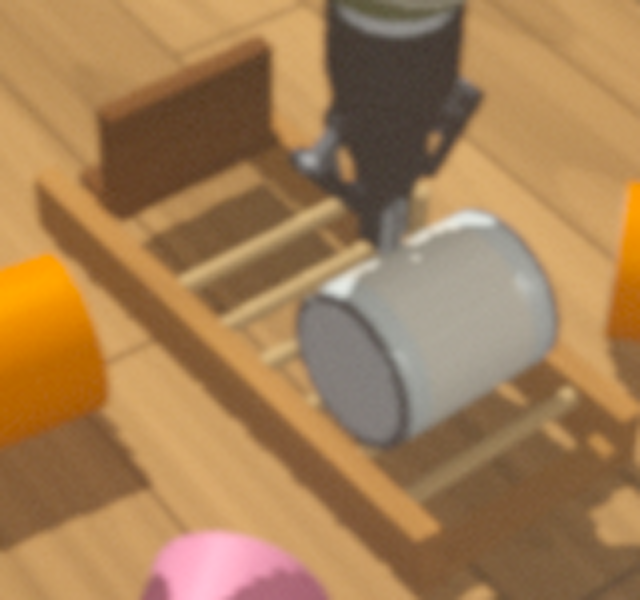

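The tin has moved about 40 mm, and its face centre is now near (357,370). I'll finish the stroke and then lift.

>>> carry_out(
  targets=[
    {"x":-0.0002,"y":0.004,"z":-0.002,"ax":0,"ay":0,"az":0,"hand":-1},
    {"x":-0.0004,"y":0.008,"z":-0.0042,"ax":0,"ay":0,"az":0,"hand":-1},
    {"x":-0.0004,"y":0.008,"z":-0.0042,"ax":0,"ay":0,"az":0,"hand":-1},
  ],
)

```text
time_s: 7.12
eef_pos: [556.7, -38.1, 114.6]
ee_rot: [0.513, 0.486, 0.514, -0.486]
force: [1.1, 0.6, 0.6]
grip_width: 0.0
```

>>> carry_out(
  targets=[
    {"x":0,"y":0.004,"z":0.015,"ax":0,"ay":0,"az":0,"hand":-1},
    {"x":0,"y":0,"z":0.03,"ax":0,"ay":0,"az":0,"hand":-1},
    {"x":0.002,"y":-0.032,"z":0.03,"ax":0,"ay":0,"az":0,"hand":-1},
    {"x":0.002,"y":-0.032,"z":0.022,"ax":0,"ay":0,"az":0,"hand":-1},
    {"x":0.002,"y":-0.032,"z":0.02,"ax":0,"ay":0,"az":0,"hand":-1},
  ],
)

```text
time_s: 7.75
eef_pos: [558.7, -70.0, 134.9]
ee_rot: [0.513, 0.486, 0.513, -0.486]
force: [0.3, -0.2, 0.8]
grip_width: -0.003
```

Run:
```python
from h import *
print(ctrl.sense()["eef_pos"],ctrl.sense()["force"])
a=viewer.capture("side");cv2.imwrite("pics/s5.png",a)
# end-face (dark gray) mask in side view vs start
for n in("side0","s5"):
    im=cv2.imread(f"pics/{n}.png");h=cv2.cvtColor(im,cv2.COLOR_BGR2HSV)
    m=((h[...,1]<45)&(h[...,2]>80)&(h[...,2]<150)).astype(np.uint8);m[:190]=0;m[265:]=0;m[:,:250]=0;m[:,315:]=0
    m=cv2.morphologyEx(m,cv2.MORPH_OPEN,np.ones((3,3)))
    c=max(cv2.findContours(m,0,1)[0],key=cv2.contourArea);e=cv2.fitEllipse(c);print(n,e,ray("side",*e[0],81.5))
```

```text
[558.71205969 -69.99936693 134.93320999] [ 0.2764904  -0.15720833  0.80607524]
side0 ((294.7964782714844, 233.15200805664062), (20.845314025878906, 45.97653579711914), 142.92417907714844) [ 508.58725818 -133.75181836   81.5       ]
s5 ((283.7994384765625, 222.77883911132812), (19.52030372619629, 42.87642288208008), 146.35902404785156) [507.49884179 -93.9348417   81.5       ]
```

>>> carry_out(
  targets=[
    {"x":0,"y":-0.003,"z":-0.001,"ax":0,"ay":0,"az":0,"hand":-1},
    {"x":0.0002,"y":-0.003,"z":-0.002,"ax":0,"ay":0,"az":0,"hand":-1},
    {"x":0.0002,"y":-0.003,"z":-0.002,"ax":0,"ay":0,"az":0,"hand":-1},
  ],
)

```text
time_s: 8.18
eef_pos: [559.1, -73.0, 133.0]
ee_rot: [0.513, 0.486, 0.513, -0.486]
force: [-0.5, -0.5, -0.5]
grip_width: 0.004
```

>>> carry_out(
  targets=[
    {"x":0,"y":0,"z":-0.001,"ax":0,"ay":0,"az":0,"hand":-1},
    {"x":0,"y":0,"z":-0.0015,"ax":0,"ay":0,"az":0,"hand":-1},
    {"x":0,"y":0,"z":-0.0015,"ax":0,"ay":0,"az":0,"hand":-1},
  ],
)

```text
time_s: 8.55
eef_pos: [559.1, -73.2, 131.4]
ee_rot: [0.513, 0.486, 0.513, -0.486]
force: [-0.3, -0.1, -0.2]
grip_width: 0.0
```

>>> carry_out(
  targets=[
    {"x":0,"y":0,"z":-0.0008,"ax":0,"ay":0,"az":0,"hand":-1},
    {"x":0,"y":0,"z":-0.0013,"ax":0,"ay":0,"az":0,"hand":-1},
    {"x":0,"y":0,"z":-0.0013,"ax":0,"ay":0,"az":0,"hand":-1},
  ],
)

```text
time_s: 8.93
eef_pos: [559.3, -73.2, 130.9]
ee_rot: [0.514, 0.486, 0.513, -0.486]
force: [-1.6, 0.4, 5.6]
grip_width: 0.001
```

>>> carry_out(
  targets=[
    {"x":-0.0001,"y":0.003,"z":0.0005,"ax":0,"ay":0,"az":0,"hand":-1},
    {"x":-0.0003,"y":0.006,"z":0.001,"ax":0,"ay":0,"az":0,"hand":-1},
  ],
)

```text
time_s: 9.18
eef_pos: [559.0, -67.5, 131.7]
ee_rot: [0.514, 0.486, 0.513, -0.486]
force: [-1.3, -2.3, 6.3]
grip_width: -0.003
```

>>> carry_out(
  targets=[
    {"x":-0.0002,"y":0.003,"z":0.0004,"ax":0,"ay":0,"az":0,"hand":-1},
    {"x":-0.0003,"y":0.006,"z":0.0007,"ax":0,"ay":0,"az":0,"hand":-1},
  ],
)

```text
time_s: 9.43
eef_pos: [558.7, -61.4, 132.4]
ee_rot: [0.514, 0.486, 0.513, -0.486]
force: [-1.3, -1.2, 5.3]
grip_width: -0.001
```

>>> carry_out(
  targets=[
    {"x":-0.0002,"y":0.004,"z":0.0002,"ax":0,"ay":0,"az":0,"hand":-1},
    {"x":-0.0004,"y":0.008,"z":0.0003,"ax":0,"ay":0,"az":0,"hand":-1},
  ],
)

```text
time_s: 9.68
eef_pos: [558.3, -53.2, 132.7]
ee_rot: [0.514, 0.486, 0.513, -0.486]
force: [-1.0, -0.7, 5.7]
grip_width: -0.003
```

>>> carry_out(
  targets=[
    {"x":-0.0002,"y":0.004,"z":-0.0001,"ax":0,"ay":0,"az":0,"hand":-1},
    {"x":-0.0004,"y":0.008,"z":-0.0003,"ax":0,"ay":0,"az":0,"hand":-1},
  ],
)

```text
time_s: 9.93
eef_pos: [557.9, -45.0, 132.4]
ee_rot: [0.514, 0.486, 0.513, -0.486]
force: [-1.8, -0.2, 5.2]
grip_width: -0.002
```

>>> carry_out(
  targets=[
    {"x":-0.0002,"y":0.004,"z":-0.0003,"ax":0,"ay":0,"az":0,"hand":-1},
    {"x":-0.0004,"y":0.008,"z":-0.0009,"ax":0,"ay":0,"az":0,"hand":-1},
  ],
)

```text
time_s: 10.18
eef_pos: [557.5, -36.9, 131.4]
ee_rot: [0.514, 0.486, 0.513, -0.486]
force: [-1.2, 0.5, 5.5]
grip_width: 0.003
```

>>> carry_out(
  targets=[
    {"x":-0.0002,"y":0.004,"z":-0.0007,"ax":0,"ay":0,"az":0,"hand":-1},
    {"x":-0.0004,"y":0.008,"z":-0.0016,"ax":0,"ay":0,"az":0,"hand":-1},
  ],
)

```text
time_s: 10.42
eef_pos: [557.1, -28.7, 129.8]
ee_rot: [0.513, 0.487, 0.513, -0.486]
force: [-1.4, 1.7, 5.5]
grip_width: -0.004
```

>>> carry_out(
  targets=[
    {"x":-0.0002,"y":0.004,"z":-0.0011,"ax":0,"ay":0,"az":0,"hand":-1},
    {"x":-0.0004,"y":0.008,"z":-0.0024,"ax":0,"ay":0,"az":0,"hand":-1},
    {"x":-0.0006,"y":0.012,"z":-0.0038,"ax":0,"ay":0,"az":0,"hand":-1},
  ],
)

```text
time_s: 10.8
eef_pos: [556.4, -16.5, 126.0]
ee_rot: [0.513, 0.487, 0.513, -0.486]
force: [-1.9, 3.3, 5.7]
grip_width: -0.0
```

>>> carry_out(
  targets=[
    {"x":-0.0002,"y":0.004,"z":-0.0016,"ax":0,"ay":0,"az":0,"hand":-1},
    {"x":-0.0004,"y":0.008,"z":-0.0034,"ax":0,"ay":0,"az":0,"hand":-1},
    {"x":-0.0006,"y":0.012,"z":-0.0053,"ax":0,"ay":0,"az":0,"hand":-1},
  ],
)

```text
time_s: 11.18
eef_pos: [555.7, -4.2, 120.6]
ee_rot: [0.513, 0.487, 0.514, -0.486]
force: [-1.1, 3.0, 4.9]
grip_width: -0.002
```

>>> carry_out(
  targets=[
    {"x":-0.0002,"y":0.004,"z":-0.002,"ax":0,"ay":0,"az":0,"hand":-1},
    {"x":-0.0004,"y":0.008,"z":-0.0042,"ax":0,"ay":0,"az":0,"hand":-1},
    {"x":-0.0005,"y":0.01,"z":-0.0053,"ax":0,"ay":0,"az":0,"hand":-1},
  ],
)

```text
time_s: 11.55
eef_pos: [555.2, 5.4, 114.9]
ee_rot: [0.513, 0.486, 0.514, -0.486]
force: [-0.9, 5.0, 5.3]
grip_width: 0.002
```

Run:
```python
from h import *
b=viewer.capture("side")[130:280,195:355]
cv2.imwrite("pics/s6.png",cv2.resize(b,None,fx=4,fy=4,interpolation=cv2.INTER_CUBIC)[:600])
```

```text
(no output)
```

View pics/s6.png

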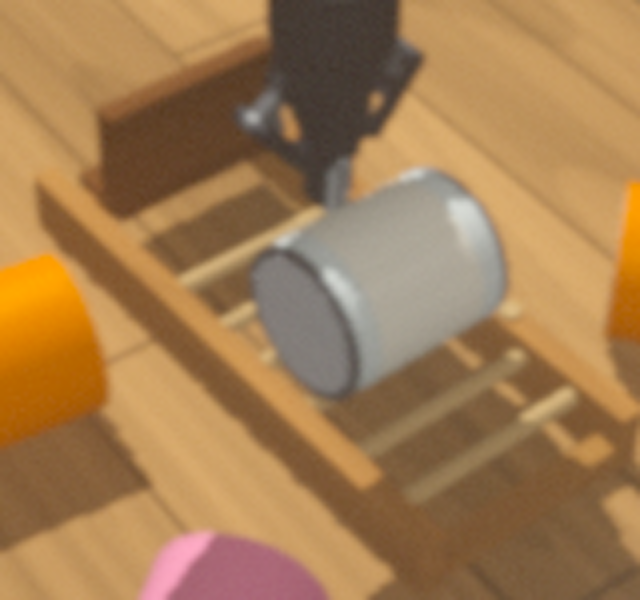

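The tin's face centre is at (307,322), so it has reached the third bay. Now I'll lift and step back for the last stroke.

>>> carry_out(
  targets=[
    {"x":0,"y":0.006,"z":0.003,"ax":0,"ay":0,"az":0,"hand":-1},
    {"x":0,"y":0.006,"z":0.03,"ax":0,"ay":0,"az":0,"hand":-1},
    {"x":0.0015,"y":-0.034,"z":0.03,"ax":0,"ay":0,"az":0,"hand":-1},
    {"x":0.0015,"y":-0.034,"z":0.02,"ax":0,"ay":0,"az":0,"hand":-1},
    {"x":0.0015,"y":-0.034,"z":0.0185,"ax":0,"ay":0,"az":0,"hand":-1},
  ],
)

```text
time_s: 12.22
eef_pos: [556.7, -29.7, 133.4]
ee_rot: [0.513, 0.486, 0.513, -0.487]
force: [-3.2, -3.2, 11.8]
grip_width: 0.005
```

Run:
```python
from h import *
a=viewer.capture("top");cv2.imwrite("pics/t2.png",a)
b=viewer.capture("side");cv2.imwrite("pics/s7.png",b)
im=b;h=cv2.cvtColor(im,cv2.COLOR_BGR2HSV)
m=((h[...,1]<45)&(h[...,2]>80)&(h[...,2]<150)).astype(np.uint8);m[:185]=0;m[250:]=0;m[:,:245]=0;m[:,290:]=0
m=cv2.morphologyEx(m,cv2.MORPH_OPEN,np.ones((3,3)))
c=max(cv2.findContours(m,0,1)[0],key=cv2.contourArea);e=cv2.fitEllipse(c);print(e,ray("side",*e[0],81.5))
```

```text
((270.2131652832031, 209.98056030273438), (18.624521255493164, 40.938995361328125), 147.91946411132812) [506.05476347 -42.37389044  81.5       ]
```

>>> carry_out(
  targets=[
    {"x":0,"y":0,"z":0.0007,"ax":0,"ay":0,"az":0,"hand":-1},
    {"x":-0.0001,"y":0.003,"z":0.0012,"ax":0,"ay":0,"az":0,"hand":-1},
    {"x":-0.0003,"y":0.006,"z":0.0017,"ax":0,"ay":0,"az":0,"hand":-1},
  ],
)

```text
time_s: 12.7
eef_pos: [556.2, -22.6, 134.9]
ee_rot: [0.513, 0.486, 0.514, -0.486]
force: [0.4, 0.1, -0.2]
grip_width: 0.0
```

>>> carry_out(
  targets=[
    {"x":0.0003,"y":-0.006,"z":0,"ax":0,"ay":0,"az":0,"hand":-1},
    {"x":0.0003,"y":-0.006,"z":-0.0012,"ax":0,"ay":0,"az":0,"hand":-1},
    {"x":0.0003,"y":-0.006,"z":-0.0012,"ax":0,"ay":0,"az":0,"hand":-1},
  ],
)

```text
time_s: 13.08
eef_pos: [556.6, -29.3, 133.8]
ee_rot: [0.513, 0.486, 0.513, -0.486]
force: [-0.5, 0.5, 0.1]
grip_width: -0.0
```

>>> carry_out(
  targets=[
    {"x":0,"y":0,"z":-0.0008,"ax":0,"ay":0,"az":0,"hand":-1},
    {"x":0,"y":0,"z":-0.0013,"ax":0,"ay":0,"az":0,"hand":-1},
    {"x":0,"y":0,"z":-0.0013,"ax":0,"ay":0,"az":0,"hand":-1},
  ],
)

```text
time_s: 13.45
eef_pos: [556.8, -29.2, 133.3]
ee_rot: [0.514, 0.486, 0.513, -0.486]
force: [-2.8, 0.1, 5.6]
grip_width: 0.0
```

Run:
```python
from h import *
b=viewer.capture("side")
cv2.imwrite("pics/s8.png",cv2.resize(b[130:280,195:355],None,fx=4,fy=4,interpolation=cv2.INTER_CUBIC)[:600])
h=cv2.cvtColor(b,cv2.COLOR_BGR2HSV)
m=((h[...,1]<45)&(h[...,2]>80)&(h[...,2]<150)).astype(np.uint8);m[:185]=0;m[250:]=0;m[:,:245]=0;m[:,290:]=0
m=cv2.morphologyEx(m,cv2.MORPH_OPEN,np.ones((3,3)))
c=max(cv2.findContours(m,0,1)[0],key=cv2.contourArea);e=cv2.fitEllipse(c);print(e,ray("side",*e[0],81.5))
```

```text
((270.4499816894531, 210.7500762939453), (18.62066078186035, 41.88613510131836), 146.4439697265625) [505.02476181 -44.77657282  81.5       ]
```

View pics/s8.png

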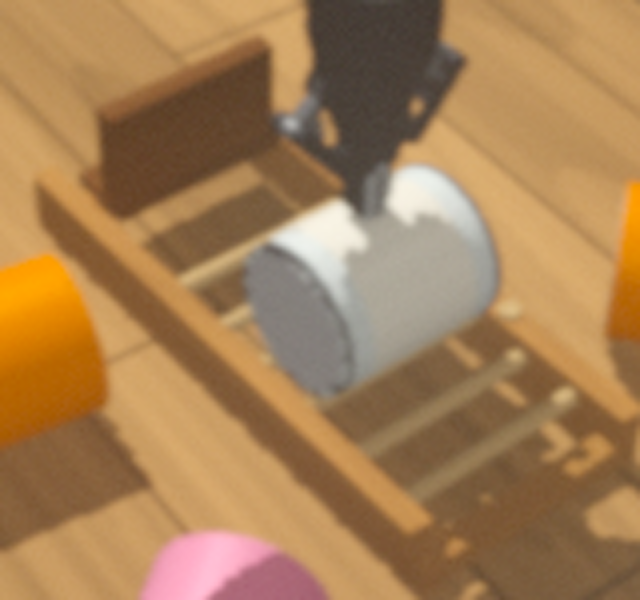

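The tin is in the third bay with contact at about 5.6 N. Starting stroke 3.

>>> carry_out(
  targets=[
    {"x":-0.0001,"y":0.003,"z":0.0003,"ax":0,"ay":0,"az":0,"hand":-1},
    {"x":-0.0003,"y":0.006,"z":0.0006,"ax":0,"ay":0,"az":0,"hand":-1},
  ],
)

```text
time_s: 13.75
eef_pos: [556.6, -23.7, 134.2]
ee_rot: [0.514, 0.486, 0.513, -0.486]
force: [-1.8, -2.3, 7.5]
grip_width: -0.002
```

>>> carry_out(
  targets=[
    {"x":-0.0002,"y":0.003,"z":0.0005,"ax":0,"ay":0,"az":0,"hand":-1},
    {"x":-0.0003,"y":0.006,"z":0.0008,"ax":0,"ay":0,"az":0,"hand":-1},
  ],
)

```text
time_s: 14.0
eef_pos: [556.3, -17.5, 134.9]
ee_rot: [0.514, 0.486, 0.513, -0.486]
force: [-2.0, -1.2, 5.9]
grip_width: 0.003
```

>>> carry_out(
  targets=[
    {"x":-0.0002,"y":0.004,"z":0.0002,"ax":0,"ay":0,"az":0,"hand":-1},
    {"x":-0.0004,"y":0.008,"z":0.0002,"ax":0,"ay":0,"az":0,"hand":-1},
  ],
)

```text
time_s: 14.25
eef_pos: [555.9, -9.4, 135.2]
ee_rot: [0.514, 0.486, 0.513, -0.486]
force: [-2.8, -1.1, 7.5]
grip_width: 0.003
```

>>> carry_out(
  targets=[
    {"x":-0.0002,"y":0.004,"z":-0.0002,"ax":0,"ay":0,"az":0,"hand":-1},
    {"x":-0.0004,"y":0.008,"z":-0.0005,"ax":0,"ay":0,"az":0,"hand":-1},
  ],
)

```text
time_s: 14.5
eef_pos: [555.5, -1.2, 134.8]
ee_rot: [0.514, 0.486, 0.513, -0.486]
force: [-3.1, -0.3, 8.9]
grip_width: -0.001
```

>>> carry_out(
  targets=[
    {"x":-0.0002,"y":0.004,"z":-0.0004,"ax":0,"ay":0,"az":0,"hand":-1},
    {"x":-0.0004,"y":0.008,"z":-0.001,"ax":0,"ay":0,"az":0,"hand":-1},
  ],
)

```text
time_s: 14.75
eef_pos: [555.1, 7.0, 133.8]
ee_rot: [0.514, 0.487, 0.513, -0.486]
force: [-3.2, 0.8, 9.3]
grip_width: 0.001
```

>>> carry_out(
  targets=[
    {"x":-0.0002,"y":0.004,"z":-0.0006,"ax":0,"ay":0,"az":0,"hand":-1},
    {"x":-0.0004,"y":0.008,"z":-0.0014,"ax":0,"ay":0,"az":0,"hand":-1},
  ],
)

```text
time_s: 15.0
eef_pos: [554.8, 15.1, 132.3]
ee_rot: [0.514, 0.487, 0.513, -0.486]
force: [-2.8, 1.7, 8.5]
grip_width: -0.0
```

>>> carry_out(
  targets=[
    {"x":-0.0002,"y":0.004,"z":-0.0009,"ax":0,"ay":0,"az":0,"hand":-1},
    {"x":-0.0004,"y":0.008,"z":-0.0021,"ax":0,"ay":0,"az":0,"hand":-1},
    {"x":-0.0006,"y":0.012,"z":-0.0034,"ax":0,"ay":0,"az":0,"hand":-1},
  ],
)

```text
time_s: 15.38
eef_pos: [554.1, 27.4, 128.8]
ee_rot: [0.513, 0.487, 0.513, -0.486]
force: [-2.1, 2.5, 6.5]
grip_width: -0.005
```

>>> carry_out(
  targets=[
    {"x":-0.0002,"y":0.004,"z":-0.0015,"ax":0,"ay":0,"az":0,"hand":-1},
    {"x":-0.0004,"y":0.008,"z":-0.0032,"ax":0,"ay":0,"az":0,"hand":-1},
    {"x":-0.0006,"y":0.012,"z":-0.0051,"ax":0,"ay":0,"az":0,"hand":-1},
  ],
)

```text
time_s: 15.75
eef_pos: [553.4, 39.6, 123.5]
ee_rot: [0.513, 0.487, 0.513, -0.486]
force: [-1.6, 3.0, 5.7]
grip_width: 0.001
```

>>> carry_out(
  targets=[
    {"x":-0.0002,"y":0.004,"z":-0.002,"ax":0,"ay":0,"az":0,"hand":-1},
    {"x":-0.0004,"y":0.008,"z":-0.0042,"ax":0,"ay":0,"az":0,"hand":-1},
    {"x":-0.0005,"y":0.01,"z":-0.0053,"ax":0,"ay":0,"az":0,"hand":-1},
  ],
)

```text
time_s: 16.12
eef_pos: [552.9, 49.5, 117.8]
ee_rot: [0.513, 0.487, 0.513, -0.486]
force: [-0.8, 5.2, 4.2]
grip_width: -0.001
```

```bash
cat >> h.py <<'E'
def face(b,x0,x1,y0,y1):
    h=cv2.cvtColor(b,cv2.COLOR_BGR2HSV)
    m=((h[...,1]<45)&(h[...,2]>80)&(h[...,2]<150)).astype(np.uint8);m[:y0]=0;m[y1:]=0;m[:,:x0]=0;m[:,x1:]=0
    m=cv2.morphologyEx(m,cv2.MORPH_OPEN,np.ones((3,3)))
    c=max(cv2.findContours(m,0,1)[0],key=cv2.contourArea);e=cv2.fitEllipse(c);print(e,ray("side",*e[0],81.5))
E
python3 - <<'E'
from h import *
b=viewer.capture("side");cv2.imwrite("pics/s9.png",b);face(b,232,282,175,245)
E
```

```text
((259.9668884277344, 199.79818725585938), (19.515058517456055, 43.943241119384766), 148.75341796875) [ 5.05960601e+02 -8.21317975e-02  8.15000000e+01]
```

>>> carry_out(
  targets=[
    {"x":0,"y":0.003,"z":0.001,"ax":0,"ay":0,"az":0,"hand":-1},
    {"x":0,"y":0.006,"z":0.004,"ax":0,"ay":0,"az":0,"hand":-1},
    {"x":0,"y":0.01,"z":0.03,"ax":0,"ay":0,"az":0,"hand":-1},
    {"x":-0.003,"y":0.05,"z":0.06,"ax":0,"ay":0,"az":0,"hand":-1},
    {"x":-0.006,"y":0.11,"z":0.06,"ax":0,"ay":0,"az":0,"hand":-1},
  ],
)

```text
time_s: 16.8
eef_pos: [548.1, 158.9, 180.1]
ee_rot: [0.514, 0.488, 0.511, -0.486]
force: [1.3, -0.2, -0.3]
grip_width: -0.003
```

>>> carry_out(
  targets=[
    {"x":-0.003,"y":0.055,"z":0,"ax":0,"ay":0,"az":0,"hand":-1},
    {"x":-0.003,"y":0.07,"z":0,"ax":0,"ay":0,"az":0,"hand":-1},
    {"x":-0.003,"y":0.07,"z":0,"ax":0,"ay":0,"az":0,"hand":-1},
  ],
)

```text
time_s: 17.18
eef_pos: [543.8, 228.9, 177.4]
ee_rot: [0.514, 0.486, 0.513, -0.486]
force: [-0.3, -0.4, 0.5]
grip_width: -0.001
```

Run:
```python
from h import *
b=viewer.capture("side");a=viewer.capture("top");face(b,232,282,175,245)
z=cv2.resize(a[150:230,195:355],None,fx=4,fy=4,interpolation=cv2.INTER_CUBIC)
s=cv2.resize(b[110:260,155:315],None,fx=4,fy=4,interpolation=cv2.INTER_CUBIC)[:280*2]
z=cv2.resize(z,(400,200));s=cv2.resize(s,(400,350))
cv2.imwrite("pics/c10.png",np.vstack([z,s]))
```

```text
((259.0158996582031, 198.52316284179688), (21.677101135253906, 44.207191467285156), 149.71092224121094) [506.60607124   4.88948522  81.5       ]
```

View pics/c10.png

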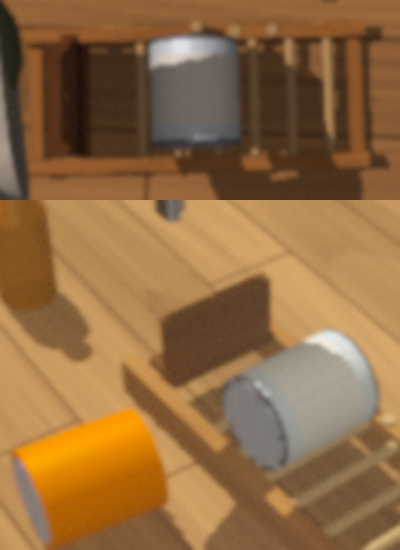

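The top inset shows the tin in the bay beside the peg, with the peg at (197,25) and the tin centred at (195,92). The stop board is clear ahead of it. I'll lower behind the board and close in.

>>> carry_out(
  targets=[
    {"x":0,"y":0,"z":-0.045,"ax":0,"ay":0,"az":0,"hand":-1},
    {"x":0,"y":0,"z":-0.085,"ax":0,"ay":0,"az":0,"hand":-1},
    {"x":0.0005,"y":-0.01,"z":-0.085,"ax":0,"ay":0,"az":0,"hand":-1},
    {"x":0.001,"y":-0.02,"z":-0.085,"ax":0,"ay":0,"az":0,"hand":-1},
    {"x":0.0015,"y":-0.027,"z":-0.085,"ax":0,"ay":0,"az":0,"hand":-1},
  ],
)

```text
time_s: 17.9
eef_pos: [546.4, 200.7, 94.5]
ee_rot: [0.514, 0.487, 0.512, -0.486]
force: [-0.3, -0.1, 1.5]
grip_width: 0.002
```

>>> carry_out(
  targets=[
    {"x":0.0003,"y":-0.005,"z":0,"ax":0,"ay":0,"az":0,"hand":-1},
    {"x":0.0005,"y":-0.01,"z":0,"ax":0,"ay":0,"az":0,"hand":-1},
    {"x":0.0008,"y":-0.015,"z":0,"ax":0,"ay":0,"az":0,"hand":-1},
    {"x":0.0011,"y":-0.02,"z":0,"ax":0,"ay":0,"az":0,"hand":-1},
  ],
)

```text
time_s: 18.4
eef_pos: [546.4, 181.6, 92.6]
ee_rot: [0.513, 0.486, 0.513, -0.486]
force: [-0.2, 0.2, -0.2]
grip_width: -0.003
```

>>> carry_out(
  targets=[
    {"x":0.0002,"y":-0.004,"z":0,"ax":0,"ay":0,"az":0,"hand":-1},
    {"x":0.0004,"y":-0.008,"z":0,"ax":0,"ay":0,"az":0,"hand":-1},
    {"x":0.0006,"y":-0.012,"z":0,"ax":0,"ay":0,"az":0,"hand":-1},
    {"x":0.0008,"y":-0.016,"z":0,"ax":0,"ay":0,"az":0,"hand":-1},
    {"x":0.001,"y":-0.02,"z":0,"ax":0,"ay":0,"az":0,"hand":-1},
  ],
)

```text
time_s: 19.02
eef_pos: [547.4, 161.9, 92.6]
ee_rot: [0.513, 0.486, 0.513, -0.486]
force: [0.2, 1.7, -0.5]
grip_width: 0.0
```

Run:
```python
from h import *
print(ctrl.sense()["force"])
b=viewer.capture("side");a=viewer.capture("top");cv2.imwrite("pics/t11.png",a);cv2.imwrite("pics/s11.png",b)
z=cv2.resize(a[150:230,195:355],(400,200),interpolation=cv2.INTER_CUBIC)
s=cv2.resize(b[110:250,155:315],(400,350),interpolation=cv2.INTER_CUBIC)
cv2.imwrite("pics/c11.png",np.vstack([z,s]))
```

```text
[ 0.22546276  1.65134868 -0.51441149]
```

View pics/c11.png

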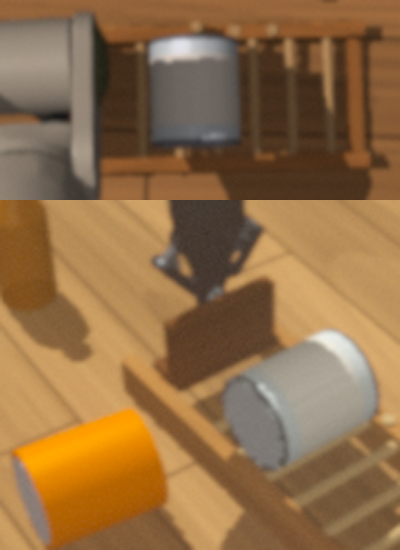

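The board has started to move, and the side view shows a large gap to the tin. Pushing on.

>>> carry_out(
  targets=[
    {"x":0.0003,"y":-0.006,"z":0,"ax":0,"ay":0,"az":0,"hand":-1},
    {"x":0.0006,"y":-0.012,"z":0,"ax":0,"ay":0,"az":0,"hand":-1},
    {"x":0.001,"y":-0.019,"z":0,"ax":0,"ay":0,"az":0,"hand":-1},
    {"x":0.0013,"y":-0.025,"z":0,"ax":0,"ay":0,"az":0,"hand":-1},
    {"x":0.0015,"y":-0.03,"z":0,"ax":0,"ay":0,"az":0,"hand":-1},
  ],
)

```text
time_s: 19.75
eef_pos: [549.0, 131.4, 92.6]
ee_rot: [0.513, 0.486, 0.513, -0.486]
force: [0.9, 3.3, -0.5]
grip_width: -0.0
```

Run:
```python
from h import *
s=ctrl.sense();print(s["eef_pos"],s["force"])
b=viewer.capture("side");cv2.imwrite("pics/s12.png",b);face(b,232,282,175,245)
# dark board mask: compare the three pictures
for n in("side0","s11","s12"):
    im=cv2.imread(f"pics/{n}.png");h=cv2.cvtColor(im,cv2.COLOR_BGR2HSV)
    m=((h[...,2]<105)&(h[...,1]>110)).astype(np.uint8);m[:138]=0;m[200:]=0;m[:,:212]=0;m[:,285:]=0
    m=cv2.morphologyEx(m,cv2.MORPH_OPEN,np.ones((5,5)))
    c=max(cv2.findContours(m,0,1)[0],key=cv2.contourArea);p=c[:,0]
    tr=p[np.argmax(p@[1,-1])];tl=p[np.argmin(p.sum(1))];print(n,cv2.contourArea(c),"TR",tr,ray("side",*tr,124).round(1),"TL",tl,ray("side",*tl,124).round(1))
```

```text
[548.99123671 131.3667702   92.59079414] [ 0.90130759  3.31024165 -0.53475041]
((258.30474853515625, 197.6180419921875), (20.7349796295166, 45.22751998901367), 154.40301513671875) [506.99490938   8.48514373  81.5       ]
side0 895.5 TR [261 145] [599.5 130.7 124. ] TL [221 161] [480.5 133.4 124. ]
s11 1043.0 TR [262 144] [604.1 132.8 124. ] TL [228 156] [505.3 140.5 124. ]
s12 885.5 TR [269 150] [604.4 101.8 124. ] TL [235 162] [507.  110.3 124. ]
```

>>> carry_out(
  targets=[
    {"x":0.0003,"y":-0.006,"z":0,"ax":0,"ay":0,"az":0,"hand":-1},
    {"x":0.0006,"y":-0.012,"z":0,"ax":0,"ay":0,"az":0,"hand":-1},
    {"x":0.001,"y":-0.018,"z":0,"ax":0,"ay":0,"az":0,"hand":-1},
    {"x":0.0012,"y":-0.023,"z":0,"ax":0,"ay":0,"az":0,"hand":-1},
    {"x":0.0014,"y":-0.026,"z":0,"ax":0,"ay":0,"az":0,"hand":-1},
  ],
)

```text
time_s: 20.42
eef_pos: [550.3, 105.4, 92.6]
ee_rot: [0.513, 0.486, 0.513, -0.486]
force: [0.1, 2.8, 1.8]
grip_width: -0.002
```

>>> carry_out(
  targets=[
    {"x":0.0001,"y":-0.001,"z":0,"ax":0,"ay":0,"az":0,"hand":-1},
    {"x":0.0001,"y":-0.002,"z":0,"ax":0,"ay":0,"az":0,"hand":-1},
    {"x":0.0002,"y":-0.003,"z":0,"ax":0,"ay":0,"az":0,"hand":-1},
    {"x":0.0002,"y":-0.004,"z":0,"ax":0,"ay":0,"az":0,"hand":-1},
  ],
)

```text
time_s: 20.92
eef_pos: [550.5, 101.8, 92.6]
ee_rot: [0.513, 0.486, 0.513, -0.486]
force: [0.5, 2.9, -0.7]
grip_width: -0.006
```

>>> carry_out(
  targets=[
    {"x":0.0001,"y":-0.0015,"z":0,"ax":0,"ay":0,"az":0,"hand":-1},
    {"x":0.0002,"y":-0.003,"z":0,"ax":0,"ay":0,"az":0,"hand":-1},
    {"x":0.0002,"y":-0.0045,"z":0,"ax":0,"ay":0,"az":0,"hand":-1},
  ],
)

```text
time_s: 21.3
eef_pos: [550.8, 97.2, 92.6]
ee_rot: [0.513, 0.486, 0.513, -0.486]
force: [-0.8, 1.7, -0.7]
grip_width: -0.001
```

>>> carry_out(
  targets=[
    {"x":0.0001,"y":-0.001,"z":0,"ax":0,"ay":0,"az":0,"hand":-1},
    {"x":0.0001,"y":-0.002,"z":0,"ax":0,"ay":0,"az":0,"hand":-1},
    {"x":0.0002,"y":-0.003,"z":0,"ax":0,"ay":0,"az":0,"hand":-1},
  ],
)

```text
time_s: 21.68
eef_pos: [550.9, 94.3, 92.6]
ee_rot: [0.513, 0.486, 0.513, -0.486]
force: [-0.1, 1.7, 1.2]
grip_width: -0.001
```

>>> carry_out(
  targets=[
    {"x":0.0001,"y":-0.001,"z":0,"ax":0,"ay":0,"az":0,"hand":-1},
    {"x":0.0001,"y":-0.002,"z":0,"ax":0,"ay":0,"az":0,"hand":-1},
    {"x":0.0002,"y":-0.003,"z":0,"ax":0,"ay":0,"az":0,"hand":-1},
  ],
)

```text
time_s: 22.05
eef_pos: [551.1, 91.2, 92.6]
ee_rot: [0.513, 0.486, 0.513, -0.486]
force: [-1.1, 2.8, 1.4]
grip_width: -0.0
```

>>> carry_out(
  targets=[
    {"x":0.0001,"y":-0.001,"z":0,"ax":0,"ay":0,"az":0,"hand":-1},
    {"x":0.0001,"y":-0.002,"z":0,"ax":0,"ay":0,"az":0,"hand":-1},
    {"x":0.0001,"y":-0.0025,"z":0,"ax":0,"ay":0,"az":0,"hand":-1},
  ],
)

```text
time_s: 22.42
eef_pos: [551.1, 89.9, 92.6]
ee_rot: [0.513, 0.487, 0.514, -0.486]
force: [-0.7, 11.1, 0.8]
grip_width: -0.001
```

Run:
```python
from h import *
b=viewer.capture("side");cv2.imwrite("pics/s13.png",b);face(b,232,282,175,245)
im=b;h=cv2.cvtColor(im,cv2.COLOR_BGR2HSV)
m=((h[...,2]<105)&(h[...,1]>110)).astype(np.uint8);m[:145]=0;m[205:]=0;m[:,:212]=0;m[:,290:]=0
m=cv2.morphologyEx(m,cv2.MORPH_OPEN,np.ones((3,3)))
c=max(cv2.findContours(m,0,1)[0],key=cv2.contourArea);p=c[:,0]
tr=p[np.argmax(p@[1,-1])];tl=p[np.argmin(p.sum(1))];print("TR",tr,ray("side",*tr,124).round(1),"TL",tl,ray("side",*tl,124).round(1))
```

```text
((258.35784912109375, 199.31442260742188), (19.52704429626465, 42.24318313598633), 148.05715942382812) [503.73745817   3.51176128  81.5       ]
TR [280 158] [608.2  59.5 124. ] TL [244 171] [506.4  68.7 124. ]
```

Force rose from about 2.5 to 11 N at TCP y≈90, which is where tin contact was predicted. I'll back off gently, raise the arm clear and check.

>>> carry_out(
  targets=[
    {"x":0,"y":0.001,"z":0,"ax":0,"ay":0,"az":0,"hand":-1},
    {"x":0,"y":0.003,"z":0,"ax":0,"ay":0,"az":0,"hand":-1},
    {"x":-0.001,"y":0.025,"z":0,"ax":0,"ay":0,"az":0,"hand":-1},
    {"x":-0.002,"y":0.04,"z":0.04,"ax":0,"ay":0,"az":0,"hand":-1},
    {"x":-0.002,"y":0.06,"z":0.1,"ax":0,"ay":0,"az":0,"hand":-1},
  ],
)

```text
time_s: 23.1
eef_pos: [548.6, 148.5, 191.8]
ee_rot: [0.513, 0.485, 0.514, -0.488]
force: [0.5, -0.1, 0.2]
grip_width: -0.001
```

>>> carry_out(
  targets=[
    {"x":-0.03,"y":0.045,"z":0.02,"ax":0,"ay":0,"az":0,"hand":-1},
    {"x":-0.07,"y":0.09,"z":0.04,"ax":0,"ay":0,"az":0,"hand":-1},
    {"x":-0.12,"y":0.12,"z":0.06,"ax":0,"ay":0,"az":0,"hand":-1},
    {"x":-0.12,"y":0.12,"z":0.06,"ax":0,"ay":0,"az":0,"hand":-1},
    {"x":-0.12,"y":0.12,"z":0.06,"ax":0,"ay":0,"az":0,"hand":-1},
  ],
)

```text
time_s: 23.72
eef_pos: [429.7, 268.2, 251.7]
ee_rot: [0.513, 0.486, 0.513, -0.486]
force: [-0.3, 0.1, -0.6]
grip_width: 0.002
```

Run:
```python
from h import *
print(ctrl.sense()["eef_pos"],ctrl.sense()["force"])
b=viewer.capture("side");a=viewer.capture("top");cv2.imwrite("pics/t14.png",a);cv2.imwrite("pics/s14.png",b);face(b,232,282,175,245)
z=cv2.resize(a[150:230,195:355],(700,350),interpolation=cv2.INTER_CUBIC)[:, :]
s=cv2.resize(b[145:245,225:345],(700,583),interpolation=cv2.INTER_CUBIC)[:250]
cv2.imwrite("pics/c14.png",np.vstack([z,s]))
```

```text
[429.67168787 268.19092705 251.69596172] [-0.29805865  0.06244185 -0.596755  ]
((259.600830078125, 200.63099670410156), (20.250701904296875, 44.68543243408203), 139.03713989257812) [503.5948486   -1.96528478  81.5       ]
```

View pics/c14.png

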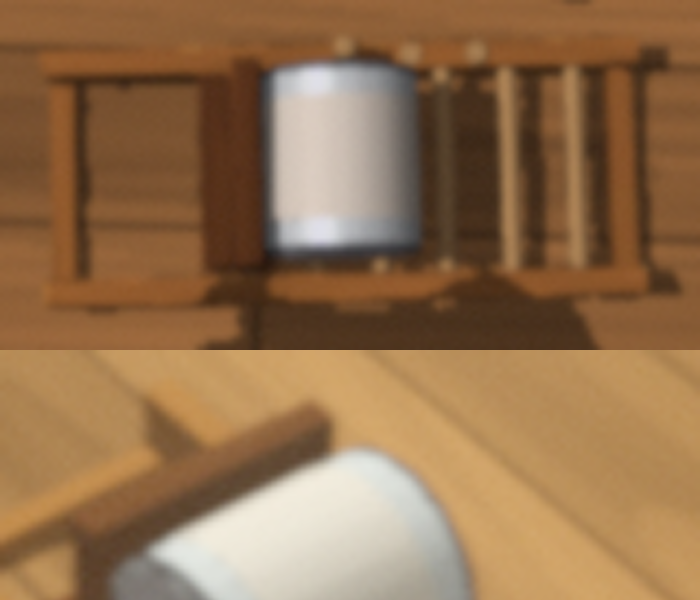

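The last view shows the tin centred at (341,158), in line with the peg at (344,45). The board lies against the tin with no visible gap, and the arm is clear. Handing in.

```bash
python3 -c "
from rig import finish_job
print(finish_job())"
```

```text
the job is handed in; nothing more can be done
None
```

I rolled the tin three bays, from the first to the fourth (rack y = +32 mm, beside the tall peg). I then slid the stop board up against it and handed the job in at about 24 s of robot time.

- **Pushes on the tin:** I rolled it with the shut fingertips pressing on its top. The largest force I read on it was about 12–13 N, when I touched down for the third stroke; during the strokes it stayed at or below about 10 N. I only read the force at the end of each move, so short peaks in between were not seen.
- **Stop board:** it slid at about 2–3 N. The force rose to 11 N when the board met the tin, where I expected contact, and I backed off at once.
- **Last check:** in the top view the tin is centred in line with the peg. The board shows no visible gap to it, and the tin had not moved by more than about 1 mm. The arm was clear, reading about 0 N.
- **Checks that disagreed:** my side-view estimate of where the tin lies varied by up to 10 mm with the shadows. I relied on the top view and the force for the final position instead. I could not measure a gap smaller than about 1 mm.
- **Bystanders:** the jar, bottle, small can and look-alikes were never approached. I did not check them again in a last full picture.

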